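# Pack out the grinding fixture

### The job

Fill the empty gap in the green grinding fixture, so that the steel sleeve in it cannot creep: of the three aluminium packing blocks choose the two that together fill the gap with only a few millimetres of play, and stand them side by side between the two steel faces, square to the faces, centred on them and fully down on the bed. They must drop in without being forced or thrown down. Leave the third block where it is.

Things in the scene. Friction and masses are not known exactly. Their poses are not given: they have to be found in the camera images.
- fixture: Green bed plate 12 mm thick, fixed. Gap along its y: 82 mm between upright steel faces at y = -41 and 41, each 40 mm wide (x -20 to 20), 36 mm high above the bed, the top 18 mm sloping back 10 mm. x ends open: fingers pass outside the faces. Sleeve and stop beyond the -y face rise 56 mm above the bed. Origin: bench top under the gap's middle (bed top z = 12). Block length goes along x.
- block_thin: The thinnest packing block, 24 mm thick (its y), 0.17 kg. Plain aluminium, 56 mm long (x), 50 mm high (z), like the other two but for thickness; its long top and bottom edges are bevelled (6 x 11 and 5 x 9 mm), its flat end faces 56 mm apart are to be gripped. Starts loose, upright on the bench. Origin: centre of the underside; half a turn about z looks the same.
- block_middle: The packing block of middle thickness, 38 mm thick (its y), 0.27 kg. Plain aluminium, 56 mm long (x), 50 mm high (z), like the other two but for thickness; its long top and bottom edges are bevelled (6 x 11 and 5 x 9 mm), its flat end faces 56 mm apart are to be gripped. Starts loose, upright on the bench. Origin: centre of the underside; half a turn about z looks the same.
- block_thick: The thickest packing block, 52 mm thick (its y), 0.36 kg. Plain aluminium, 56 mm long (x), 50 mm high (z), like the other two but for thickness; its long top and bottom edges are bevelled (6 x 11 and 5 x 9 mm), its flat end faces 56 mm apart are to be gripped. Starts loose, upright on the bench. Origin: centre of the underside; half a turn about z looks the same.
Not all that is in view belongs to the job. Leave any blue or purple look-alike of the block_thick alone. Leave any orange look-alike of the block_thin alone.

How it is judged (in metres and radians):
At the end, for the whole second after the job is handed in: The 24 and 52 mm blocks stand in the gap in either order, at rest: within 15 mm of its middle along the fixture's x, underside within 4 mm of the bed, upright within 10 degrees, length along the fixture's x within 11 degrees. The 38 mm block is within 30 mm of its start (x of block_thin in the frame of fixture between -0.015 and 0.015 m and y of block_thin in the frame of fixture between -0.041 and 0.041 m and z of block_thin in the frame of fixture between 0.008 and 0.016 m and angle between each of block_thin, block_thick's own z axis and vertical below 0.175 rad and angle between the x axis of each of block_thin, block_thick and the x axis of fixture, either way round below 0.2 rad and linear speed of each of block_thin, block_thick below 0.02 m/s and x of block_thick in the frame of fixture between -0.015 and 0.015 m and y of block_thick in the frame of fixture between -0.041 and 0.041 m and z of block_thick in the frame of fixture between 0.008 and 0.016 m and distance of block_middle from where it was at the start of the episode below 0.03 m); the robot touches nothing.
It fails at once if a block is forced or thrown against the fixture (more than 80 N between them) (contact force between any of block_thin, block_middle, block_thick and fixture above 80 N).
It fails at once if the third block is moved more than 30 mm from its place (distance of block_middle from where it was at the start of the episode above 0.03 m).
It also fails if it takes over 54 s, if anything falls off the work surface, if the arm or the gripper's body presses on something with over 40 N, if the wrist force passes 120 N, or if a joint passes its speed limit or range.

### The arm

A 6-joint arm with a two-finger parallel gripper is mounted at the origin on the work surface. World frame = base frame: x ahead of the robot, y to its left, z up, the work surface at z = 0. Lengths are in m, angles in degrees, forces in N, time in s.
With the tool pointing down it reaches from about 0.4 to 0.825 m from the base axis. Payload 7 kg.
Tool frame: the origin (TCP) lies midway between the tips of the shut fingers; the grasp point (between the pads) lies 19 mm behind it; z points along the fingers, y is the line along which they close (so a half turn about z gives the same grasp; the last joint's range is limited). The gripper opens to 88 mm and grips with 3 to 60 N. Pads are 19 mm wide; open, the fingers measure 130 mm over their backs; the gripper's body (78 mm by 193 mm) begins 47 mm behind the grasp point.
Start: joints at [82.684, 20.546, 0.682, 0, -70.136, -16.507], TCP at [0.273, 0.617, 0.227] pointing down, gripper open.
Joint ranges: [-176.03, 176.03], [-82.01, 121.73], [-58.28, 71.71], [-173.87, 95.51], [-174.79, -0.11], [-173.66, 173.66]. Speed limits (degrees/s): [136.94, 136.94, 172.46, 180, 180, 180].

### API

Orientations are given as [roll, pitch, yaw] about the fixed x, y, z axes, in that order (R = Rz(yaw) Ry(pitch) Rx(roll)).
In Python, from plant import r gives the robot as it stands.
- The arm moves only by the tool carry_out, never from a script. Its argument "deltas" is a list of rows, each a list of 3 entries, a list of its own where there are three numbers: the opening, from 0 (shut) to 1 (fully open), then the shift along the tool's x, y, z in mm, then the turn, a rotation vector about the tool's x, y, z in rad. In form: [[gripper, [tx, ty, tz], [rx, ry, rz]], ...]. A call has 1 to 12 rows; each row is the pose to reach, as a shift and turn from the pose commanded when the call began, along the tool's axes at that moment; what a row does not reach only later rows make up. A row lasts 1/10 s, in which the tool goes at most 50 mm and 8.59 degrees, less where a joint would pass 70% of its speed; a pose out of reach is approached as far as the arm can. A call with a gripper value outside its range is refused whole. The fingers move at their own pace and stop on an object; "squeeze" is the grip in N (left out, the last holds). Time passes only in rows, so rows that repeat a pose let the fingers close. It gives the time, the measured TCP pose, the force, the opening and the grip force at its end, in the units of the state.
- r.get_state(): the state, without advancing time (a new reading comes with each control period).
- r.capture(name): name is "scene" or "top"; returns (picture, depth): 420x560x3 uint8, red, green, blue; 420x560 float32, m along the optical axis (not along the pixel's ray), 0 where there is no reading.
- r.get_calibration(name): a dict with "fov_y" (degrees; the focal length in pixels is half the picture's height over the tangent of half this angle, whatever the lens; pixels are square), "cx", "cy" (the principal point, pixels), "distortion" ([k1, k2, p1, p2, k3] as OpenCV has them; the pictures are not rectified), "view" (4x4, takes a point from world to camera coordinates). Camera axes: x right, y down, z forward; pixel columns grow to the right and rows downward; lengths in m; the calibration is good to about 2 mm. A picture is of the moment at which its call begins. get_calibration takes no time and is no camera call.
- r.close_job(): hands the job in; it is judged then, once.
The state is a dict: "time_s": time; "joints": joint angles; "qd": joint speeds; "joint_torque": joint torques, N m; "tcp_pos": TCP position; "eef_rot": TCP orientation; "contact_force": force on the tool from outside, world axes, zero at the start; "moment": the same for the moment, N m; "gripper_width": finger opening in m; "gripper_force": force on a finger pad.
Only numpy, scipy, OpenCV 4.12 (cv2) and the standard library are available. Lean on these libraries where they do the work, as an engineer would, in place of code of your own. Each camera call takes 0.05 s, during which the arm holds its last target. There are 200 camera calls.

## Working session

There is one attempt and no reset: what is moved stays moved. The work goes in short steps, Python scripts to look and compute and a tool call to move; the robot and the scene stay as the last step left them, time stands still between calls to the robot, and variables do not carry over. Pictures are saved under pics/ and viewed, at most 10 in all, crops included, and the job is handed in when it is done.

Besides the shell and the picture viewer there is one more tool, called after "Request:" as name(argument=value, ...) on one line, values as JSON. carry_out: Moves the arm, as the interface text tells. Its arguments: {"type":"object","properties":{"deltas":{"type":"array"},"squeeze":{"type":"number"}},"required":["deltas"]}

```bash
mkdir -p pics; ls
python3 - <<'E'
from plant import r
import numpy as np, cv2
for n in ("top","scene"):
    p,d=r.capture(n); np.savez(f"{n}0.npz",p=p,d=d); cv2.imwrite(f"pics/{n}0.png",p[:,:,::-1])
    c=r.get_calibration(n); print(c["fov_y"],c["cx"],c["cy"],c["distortion"]); print(np.round(c["view"],4), (d>0).mean())
print(r.get_state())
E
```

```text
pics
57.61249948256088 279.74491991423315 210.4048507605117 [-0.08823153  0.          0.          0.          0.        ]
[[-0.0169 -0.9994 -0.0297  0.1337]
 [-0.9805  0.0224 -0.1954  0.4737]
 [ 0.196   0.0258 -0.9803  0.5943]
 [ 0.      0.      0.      1.    ]] 0.9961947278911565
57.898311755941734 276.48759282407605 210.6635608618752 [-0.01640663  0.          0.          0.          0.        ]
[[-0.4366  0.8994 -0.0201  0.1203]
 [ 0.5761  0.2623 -0.7742 -0.29  ]
 [-0.691  -0.3496 -0.6327  1.1742]
 [ 0.      0.      0.      1.    ]] 0.9957908163265307
{'time_s': 0.1, 'joints': array([ 8.26834634e+01,  2.05869541e+01,  6.38667815e-01, -1.68388927e-02,
       -7.01391968e+01, -1.65071715e+01]), 'qd': array([-0.16041129, -0.04099109,  0.15099867, -0.01465576,  0.01429019,
        0.00069317]), 'joint_torque': array([-2.54813829e-03, -5.84162772e+01,  2.93746394e+01,  7.01556042e+00,
        1.00891685e-02, -5.57724218e-05]), 'tcp_pos': array([0.272496  , 0.61704927, 0.22572079]), 'eef_rot': array([ 1.79911624e+02, -9.68105370e-03, -2.38294335e+01]), 'contact_force': array([ 0.76105485,  0.36757353, -0.08007124]), 'moment': array([-0.03827933, -0.00923423, -0.00452731]), 'gripper_force': 0.0, 'gripper_width': 0.08746290425921202}
```

View pics/top0.png

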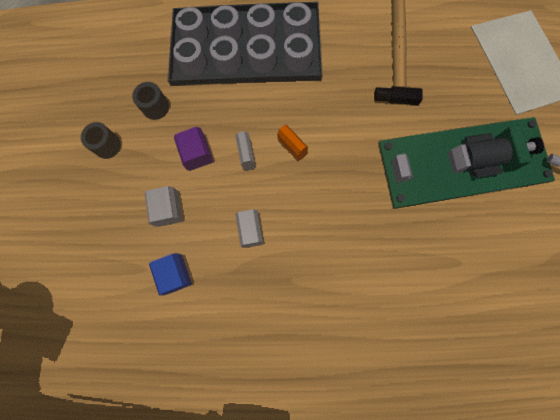

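View pics/scene0.png

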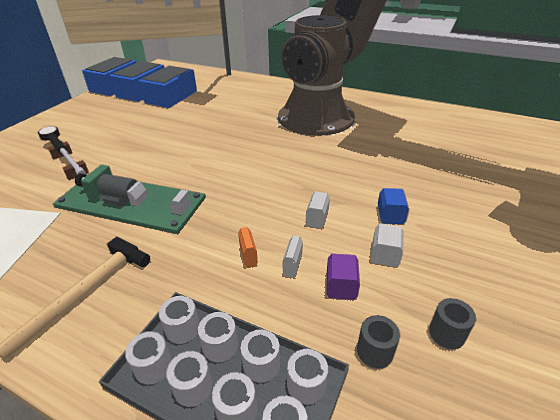

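Top view: grey blocks at thin (246,151), middle (250,228), thick (164,206); the purple (193,149), blue (170,274) and orange (292,142) look-alikes are to be left alone. The fixture gap lies between steel pieces at (403,166) and (460,157); the sleeve is to the right, so fixture -y points to image right.

```bash
cat > h.py <<'E'
import numpy as np, cv2
from plant import r
def cloud(n,d):
    c=r.get_calibration(n); H,W=d.shape; f=H/2/np.tan(np.radians(c["fov_y"])/2)
    K=np.array([[f,0,c["cx"]],[0,f,c["cy"]],[0,0,1]]); v,u=np.mgrid[:H,:W]
    q=cv2.undistortPoints(np.stack([u,v],-1).reshape(-1,1,2).astype(float),K,np.array(c["distortion"])).reshape(H,W,2)
    P=np.dstack([q,np.ones((H,W))]); V=np.array(c["view"]); Ri=V[:3,:3].T
    return (P*d[...,None]-V[:3,3])@Ri.T, P@Ri.T, -Ri@V[:3,3]   # points, rays, camera centre
def on_plane(rays,o,z): return o+rays*((z-o[2])/rays[...,2])[...,None]
def rect(xy):  # centre, long axis yaw, sides (mm)
    (c,(w,h),a)=cv2.minAreaRect((xy*1000).astype(np.float32))
    if w<h: w,h,a=h,w,a+90
    return np.round(c,1),round((a+90)%180-90,1),round(w,1),round(h,1)
E
python3 - <<'E'
from h import *
for n,bx in (("top",dict(thin=(246,151),mid=(250,228),thick=(164,206))),("scene",dict(thin=(292,258),mid=(317,209),thick=(388,245)))):
    z=np.load(n+"0.npz"); p,d=z["p"],z["d"]; X,R,o=cloud(n,d)
    print(n,"bench z",np.median(X[230:260,320:500,2]) if n=="top" else "")
    for k,(u,v) in bx.items():
        m=np.zeros(d.shape,bool); m[v-30:v+30,u-27:u+27]=1
        hsv=cv2.cvtColor(p,cv2.COLOR_RGB2HSV); m&=(X[...,2]>.01)&(hsv[...,1]<60)
        lab,cc=cv2.connectedComponents(m.astype(np.uint8)); 
        m=cc==cc[v,u]; zt=np.percentile(X[m][:,2],95); t=m&(X[...,2]>zt-.004)
        print(k,m.sum(),"ztop",zt.round(4),"full",rect(X[m][:,:2]),"top",t.sum(),rect(X[t][:,:2]), "ray",rect(on_plane(R[t],o,.05)[:,:2]))
    if n=="top":
        hsv=cv2.cvtColor(p,cv2.COLOR_RGB2HSV)
        m=(hsv[...,0]>60)&(hsv[...,0]<95)&(hsv[...,1]>80); m[:,:370]=0
        m&=(X[...,2]>.004)&(X[...,2]<.02)
        print("bed",m.sum(),np.median(X[m][:,2]),rect(X[m][:,:2]),rect(on_plane(R[m],o,.012)[:,:2]))
        for y in range(140,185,6): print(y,[int(1000*a) for a in X[y,384:480:3,2]])
        a=cv2.resize(p[100:220,370:560],None,fx=4,fy=4,interpolation=cv2.INTER_CUBIC); cv2.imwrite("pics/fix.png",a[:,:,::-1])
        a=cv2.resize(p[115:255,130:320],None,fx=4,fy=4,interpolation=cv2.INTER_CUBIC); cv2.imwrite("pics/blk.png",a[:,:,::-1])
E
```

```text
top bench z 0.0004181328548201251
thin 465 ztop 0.0516 full (array([482.8, 156.1]), 15.0, 281.2, 25.1) top 247 (array([482.9, 155.5]), 15.9, 281.4, 19.1) ray (array([592.1, 186. ]), 11.1, 56.2, 15.4)
mid 783 ztop 0.0521 full (array([408.7, 159.5]), 23.9, 149.0, 47.5) top 556 (array([408.7, 158.7]), 26.1, 150.0, 40.3) ray (array([449.5, 178.6]), 7.0, 56.4, 30.2)
thick 1165 ztop 0.052 full (array([419.2, 244.5]), 49.7, 297.9, 72.1) top 766 (array([419.4, 242.6]), 50.6, 296.4, 64.3) ray (array([491.2, 326.4]), 15.8, 64.6, 53.5)
bed 6773 0.012225443407092754 (array([ 570.5, -224.1]), -81.7, 314.8, 128.1) (array([ 570.1, -224. ]), -81.6, 313.8, 128.1)
140 [13, 13, 13, 10, 12, 12, 12, 11, 12, 11, 13, 12, 11, 12, 11, 12, 13, 11, 12, 11, 13, 11, 13, 12, 13, 11, 11, 31, 34, 35, 33, 34]
146 [13, 18, 17, 13, 10, 11, 12, 11, 11, 11, 10, 11, 13, 11, 11, 14, 10, 12, 12, 12, 13, 10, 11, 10, 10, 46, 49, 45, 57, 60, 61, 58]
152 [12, 13, 13, 12, 12, 14, 12, 9, 11, 12, 13, 12, 11, 13, 11, 11, 12, 9, 14, 12, 12, 12, 21, 31, 35, 43, 46, 47, 29, 62, 62, 61]
158 [13, 12, 11, 29, 43, 47, 51, 47, 30, 11, 12,
[... 421 characters left out ...]
12, 12, 11, 13, 11, 13, 11, 10, 13, 12, 13, 9, 12, 13, 34]
182 [0, 6, 12, 11, 12, 10, 13, 11, 11, 13, 11, 11, 10, 13, 12, 10, 11, 10, 12, 11, 11, 10, 13, 12, 12, 13, 13, 10, 8, 13, 10, 13]
scene bench z 
thin 566 ztop 0.0517 full (array([802.3, 270.2]), 21.6, 504.8, 32.2) top 207 (array([801.8, 271.7]), 22.3, 505.0, 23.3) ray (array([609.2, 191.8]), 18.5, 90.3, 20.5)
mid 629 ztop 0.0519 full (array([729.9, 264.4]), 16.8, 642.4, 43.6) top 257 (array([729.3, 266.6]), 17.3, 642.6, 34.0) ray (array([474.5, 183.9]), 9.2, 106.0, 29.0)
thick 1101 ztop 0.0517 full (array([746.2, 367.4]), 7.7, 567.4, 54.1) top 543 (array([746.5, 365.5]), 7.2, 567.8, 45.5) ray (array([511.4, 336. ]), 11.7, 94.6, 43.5)
```

View pics/fix.png

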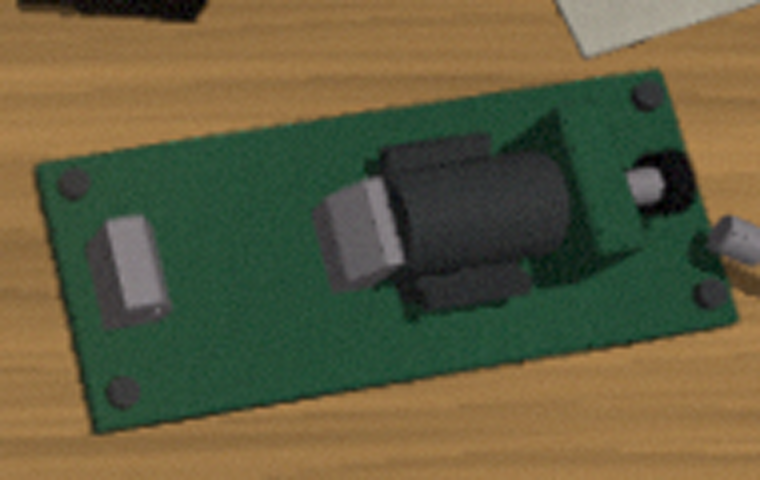

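View pics/blk.png

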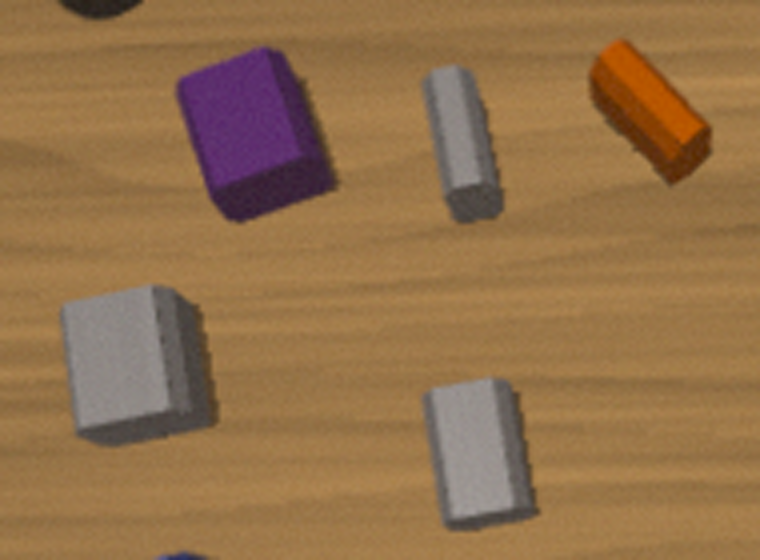

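The crops confirm the grey thin block at crop (462,142) and the grey thick block at (135,365). The grey middle block at (480,450) stays. The gap is between the left upright (135,265) and the right upright (365,235).

Run:
```python
from h import *
for n,bx in (("top",dict(thin=(246,151),mid=(250,228),thick=(164,206))),("scene",dict(thin=(292,258),mid=(317,209),thick=(388,245)))):
    z=np.load(n+"0.npz"); p,d=z["p"],z["d"]; X,R,o=cloud(n,d); X[d<=0]=0
    hsv=cv2.cvtColor(p,cv2.COLOR_RGB2HSV); print(n,o.round(3))
    for k,(u,v) in bx.items():
        w=np.zeros(d.shape,bool); w[v-30:v+30,u-27:u+27]=1
        t=w&(X[...,2]>.0475)&(X[...,2]<.056)&(hsv[...,1]<60)
        t=cv2.morphologyEx(t.astype(np.uint8),cv2.MORPH_CLOSE,np.ones((3,3)));t=cv2.morphologyEx(t,cv2.MORPH_OPEN,np.ones((2,2)))
        q=on_plane(R[t>0],o,.05)[:,:2]; print(k,t.sum(),rect(q),(q.mean(0)*1000).round(1), "V",np.percentile(hsv[...,2][t>0],[5,25,50,75,95]))
z=np.load("top0.npz"); p,d=z["p"],z["d"]; X,R,o=cloud("top",d); X[d<=0]=0
hsv=cv2.cvtColor(p,cv2.COLOR_RGB2HSV)
m=((hsv[...,0]>60)&(hsv[...,0]<95)&(hsv[...,1]>80)); m[:,:370]=0; m&=(X[...,2]>.006)&(X[...,2]<.02)
m=cv2.morphologyEx(m.astype(np.uint8),cv2.MORPH_OPEN,np.ones((3,3)))>0
b=on_plane(R[m],o,.012)[:,:2]; rb=rect(b); print("bed",rb)
# fixture frame: x axis yaw = short side direction
yaw=np.radians(rb[1]+90); 
if np.cos(yaw)<0: yaw-=np.pi
ex=np.array([np.cos(yaw),np.sin(yaw)]); ey=np.array([-ex[1],ex[0]]); c=rb[0]/1000
for n in ("top","scene"):
    z=np.load(n+"0.npz"); p,d=z["p"],z["d"]; X,R,o=cloud(n,d)
    L=np.stack([(X[...,:2]-c)@ex,(X[...,:2]-c)@ey,X[...,2]],-1)*1000
    s=(d>0)&(abs(L[...,0])<40)&(L[...,1]>-30)&(L[...,1]<104)&(L[...,2]>16)&(L[...,2]<52)
    P=L[s]; print(n,len(P),"yaw",np.degrees(yaw))
    for nm,lo,hi in (("-",-30,25),("+",50,104)):
        Q=P[(P[:,1]>lo)&(P[:,1]<hi)]
        for za in range(18,52,4):
            B=Q[(Q[:,2]>=za)&(Q[:,2]<za+4)]
            if len(B)>5: print(nm,za,len(B),"y",np.percentile(B[:,1],[3,25,50,75,97]).round(1),"x",np.percentile(B[:,0],[2,50,98]).round(1))
```

```text
top [0.35  0.108 0.679]
thin 253 (array([590.3, 184.3]), 11.5, 55.4, 15.3) [589.5 184.2] V [ 98.6 126.  139.  142.  145. ]
mid 578 (array([447.7, 176.7]), 10.8, 56.1, 29.9) [447.4 176.7] V [101. 148. 152. 155. 158.]
thick 774 (array([490.9, 329.3]), 11.6, 56.8, 43.0) [490.6 329.3] V [ 95. 139. 142. 144. 146.]
scene [1.031 0.378 0.521]
thin 209 (array([595.8, 190.1]), 11.1, 58.4, 15.5) [596.8 190.1] V [116. 157. 202. 206. 213.]
mid 291 (array([499.8, 187.4]), 5.1, 152.0, 31.4) [465.4 183.5] V [119.  172.5 202.  205.  212. ]
thick 548 (array([497.4, 335.2]), 10.8, 59.7, 43.6) [498.2 336.2] V [112. 199. 203. 206. 210.]
bed (array([ 570.2, -223.7]), -81.7, 313.2, 127.9)
top 929 yaw 8.299999999999997
- 18 9 y [ 3.6  4.1  4.4 19.  24.1] x [-28.9 -20.4 -19.2]
- 22 14 y [ 2.1  3.1  4.4  5.4 23.3] x [-29.6 -20.5   9.3]
- 26 35 y [-28.3  -8.8   3.1   4.4  18. ] x [-33.7 -22.3  31.4]
- 30 99 y [-28.6 -17.4  -8.2   0.6   7.5] x [-38.4 -24.9  39.2]
- 34 175 y [-28.9 -21.1 -12.2  -1.3  14.2] x [-37.9 -22.5  38.8]
- 38 51 y [-28.5 -20.   -8.8  -1.1  18.1] x [-35.4 -22.3  35.8]
- 42 37 y [-26.6 -11.1   4.7  16.1  24.7] x [-22.9 -21.5  21.5]
- 46 151 y [-23.3   7.1  18.5  22.   24.7] x [-21.6  -4.1  22.8]
- 50 45 y [-27.   -9.4   6.3  17.3  23.5] x [-20.3 -18.1  22.3]
scene 627 yaw 8.299999999999997
- 18 29 y [-26.2 -11.7   1.6   4.5  19. ] x [16.9 30.7 33.2]
- 22 23 y [-23.8  -6.3   4.8  14.5  23.3] x [19.2 29.2 33.2]
- 26 20 y [-26.9  -7.4   4.3   8.1  23.3] x [21.6 23.2 33.4]
- 30 46 y [-24.6 -10.6  -1.3   6.6  21.3] x [-14.4  24.9  39.9]
- 34 60 y [-28.6 -19.3  -9.3   2.   20.9] x [-13.   29.5  39.8]
- 38 46 y [-27.6 -13.2   2.2   6.8  21.1] x [-13.1  25.   37.7]
- 42 36 y [-27.5 -13.6   2.   14.2  23.9] x [-15.1  24.5  26.7]
- 46 78 y [-27.4  -2.7  16.9  20.8  24.5] x [-15.   21.7  25.8]
- 50 28 y [-27.  -10.3   1.8  17.   21.1] x [-16.6  22.2  25.5]
```

Run:
```python
from h import *
c=np.array([.5702,-.2237]); yaw=np.radians(8.3); ex=np.array([np.cos(yaw),np.sin(yaw)]); ey=np.array([-ex[1],ex[0]])
for n in ("top","scene"):
    z=np.load(n+"0.npz"); p,d=z["p"],z["d"]; X,R,o=cloud(n,d)
    L=np.stack([(X[...,:2]-c)@ex,(X[...,:2]-c)@ey,X[...,2]],-1)*1000
    P=L[(d>0)&(abs(L[...,0])<45)]
    bz=P[(P[:,1]>60)&(P[:,1]<110)&(P[:,2]<20)]; print(n,"bed z",np.median(bz[:,2]))
    for nm,lo,hi in (("-",14,60),("+",105,150)):
        Q=P[(P[:,1]>lo)&(P[:,1]<hi)]
        for za in range(18,54,3):
            B=Q[(Q[:,2]>=za)&(Q[:,2]<za+3)]
            if len(B)>3: print(nm,za,len(B),"y",np.percentile(B[:,1],[3,25,50,75,97]).round(1),"x",np.percentile(B[:,0],[3,50,97]).round(1))
    # top faces via rays, z=48
    L2=(on_plane(R,o,.048)[...,:2]-c); L2=np.stack([L2@ex,L2@ey],-1)*1000
    for nm,lo,hi in (("-",0,50),("+",105,150)):
        t=(d>0)&(abs(L2[...,0])<40)&(L2[...,1]>lo)&(L2[...,1]<hi)&(L[...,2]>45.5)&(L[...,2]<52); print(nm,t.sum(),rect(L2[t]/1000), np.percentile(L2[t],[3,50,97],axis=0).round(1).tolist())
```

```text
top bed z 12.238469061155074
- 18 24 y [24.8 33.8 34.2 34.6 35.3] x [-19.7  -4.4  19.8]
- 21 23 y [18.4 32.  34.1 34.4 34.9] x [-19.7  -9.6  18.6]
- 24 23 y [26.2 33.8 34.  34.6 35.1] x [-19.4  -0.3  17. ]
- 27 21 y [17.4 32.8 33.6 34.1 34.8] x [-19.5  -1.4  18.5]
- 30 29 y [22.4 32.4 33.6 34.4 35. ] x [-19.7  -3.3  19.8]
- 33 38 y [17.2 31.9 32.8 33.6 34.6] x [-19.4  -3.2  16.5]
- 36 47 y [15.4 30.  31.2 31.9 33.3] x [-21.9  -5.6  19.9]
- 39 43 y [21.6 28.6 29.4 30.3 31.7] x [-18.8  -0.   19.4]
- 42 52 y [15.4 25.7 27.1 28.2 29.6] x [-20.8  -4.5  20. ]
- 45 87 y [15.1 18.8 23.8 25.4 27.7] x [-20.6  -0.1  20.5]
- 48 69 y [15.7 18.3 20.6 23.4 25.5] x [-19.2   1.2  19.1]
- 51 11 y [14.9 16.4 17.  17.5 21.4] x [-18.3 -10.5  18.6]
+ 18 20 y [120.7 141.8 143.1 143.6 144. ] x [-29.7   2.   44.5]
+ 21 21 y [121.4 137.8 142.7 143.3 143.8] x [-18.8 -10.3  18.2]
+ 24 17 y [121.  142.1 142.8 143.3 143.9] x [-18.8  -1.4  16.5]
+ 27 21 y [123.7 135.8 142.6 143.1 143.8] x [-18.9 -12.   20.7]
+ 30 25 y [116.7 118.  142.3 142.9 143.7] x [-18.8  -7.4  16.9]
+ 33 20 y [118.  119.3 142.7 143.  143.5] x
[... 1449 characters left out ...]
 22.7]
+ 27 28 y [121.2 128.9 140.8 143.4 144. ] x [-14.9  20.   23.1]
+ 30 23 y [118.9 132.4 142.5 143.9 144.5] x [-14.2  18.   22.9]
+ 33 21 y [123.4 134.  143.1 143.6 145. ] x [-11.6  16.9  23.4]
+ 36 25 y [122.7 136.  142.7 143.7 144.4] x [-14.3  11.7  22.7]
+ 39 23 y [126.7 137.2 143.  143.5 143.8] x [-16.8  14.   23.4]
+ 42 20 y [126.2 133.2 142.1 143.8 144.2] x [-12.9  20.8  23.4]
+ 45 37 y [126.7 131.7 140.6 143.4 144.6] x [-13.4   7.7  22.8]
+ 48 79 y [128.3 132.4 136.6 141.1 143.9] x [-16.4   1.7  20.2]
- 99 (array([ 6. , 18.6]), -12.9, 51.1, 26.8) [[-18.1, 3.4], [10.0, 19.9], [26.7, 28.7]]
+ 112 (array([  2.7, 136.3]), 1.2, 43.2, 19.5) [[-17.7, 127.4], [3.9, 136.3], [23.3, 145.1]]
```

```bash
cat >> h.py <<'E'
def delta(frm,to): # (x,y,z mm, yaw deg), tool down -> tool shift mm, rz rad
    a=np.radians(frm[3]); d=np.subtract(to,frm); w=(d[3]+180)%360-180
    return np.round([d[0]*np.cos(a)+d[1]*np.sin(a), d[0]*np.sin(a)-d[1]*np.cos(a), -d[2]],1).tolist(), round(-np.radians(w),4)
E
python3 -c "
from h import *
print(delta((273,617,227,-23.8),(491,329.3,120,-78.5)))"
```

```text
([315.6, 175.3, 107.0], np.float64(0.9547))
```

Request:
carry_out(deltas=[[1, [315.6, 175.3, 107], [0, 0, 0.9547]], [1, [315.6, 175.3, 107], [0, 0, 0.9547]], [1, [315.6, 175.3, 107], [0, 0, 0.9547]], [1, [315.6, 175.3, 107], [0, 0, 0.9547]], [1, [315.6, 175.3, 107], [0, 0, 0.9547]], [1, [315.6, 175.3, 107], [0, 0, 0.9547]], [1, [315.6, 175.3, 107], [0, 0, 0.9547]], [1, [315.6, 175.3, 107], [0, 0, 0.9547]], [1, [315.6, 175.3, 107], [0, 0, 0.9547]], [1, [315.6, 175.3, 107], [0, 0, 0.9547]], [1, [315.6, 175.3, 107], [0, 0, 0.9547]], [1, [315.6, 175.3, 107], [0, 0, 0.9547]]])

```text
time_s: 1.3
tcp_pos: [0.4902, 0.3306, 0.1199]
eef_rot: [-180.0, 0.0, -78.4]
contact_force: [-0.3, 0.3, -0.4]
gripper_width: 0.0878
gripper_force: 0.0
```

Request:
carry_out(deltas=[[1, [0, 0, 35], [0, 0, 0]], [1, [0, 0, 65], [0, 0, 0]], [1, [0, 0, 90], [0, 0, 0]], [1, [0, 0, 105], [0, 0, 0]], [1, [0, 0, 107], [0, 0, 0]], [0.5, [0, 0, 107], [0, 0, 0]], [0.5, [0, 0, 107], [0, 0, 0]], [0.5, [0, 0, 107], [0, 0, 0]], [0.5, [0, 0, 107], [0, 0, 0]], [0.5, [0, 0, 107], [0, 0, 0]]], squeeze=30)

```text
time_s: 2.3
tcp_pos: [0.4912, 0.3303, 0.0135]
eef_rot: [-179.9, 0.1, -78.5]
contact_force: [-0.2, 2.0, 4.1]
gripper_width: 0.0559
gripper_force: 30.0
```

Request:
carry_out(deltas=[[0.5, [0, 0, -10], [0, 0, 0]], [0.5, [0, 0, -40], [0, 0, 0]], [0.5, [0, 0, -75], [0, 0, 0]], [0.5, [0, 0, -100], [0, 0, 0]], [0.5, [0, 0, -107], [0, 0, 0]], [0.5, [0, 0, -107], [0, 0, 0]]])

```text
time_s: 2.9
tcp_pos: [0.4906, 0.3298, 0.1206]
eef_rot: [-179.9, 0.1, -78.5]
contact_force: [-0.6, -0.1, -3.5]
gripper_width: 0.0558
gripper_force: 30.0
```

Run:
```python
from h import *
s=r.get_state(); print(s["tcp_pos"],s["eef_rot"],s["contact_force"])
for n in ("top","scene"):
    p,d=r.capture(n); np.savez(f"{n}1.npz",p=p,d=d); cv2.imwrite(f"pics/{n}1.png",p[:,:,::-1])
print(delta((491,329.3,120,-78.5),(559.6,-149.2,130,-81.7)))
```

```text
[0.49056636 0.32976941 0.12060638] [-1.79934947e+02  8.15411658e-02 -7.85414491e+01] [-0.63621506 -0.07264535 -3.45282568]
([482.6, 28.2, -10.0], np.float64(0.0559))
```

View pics/top1.png

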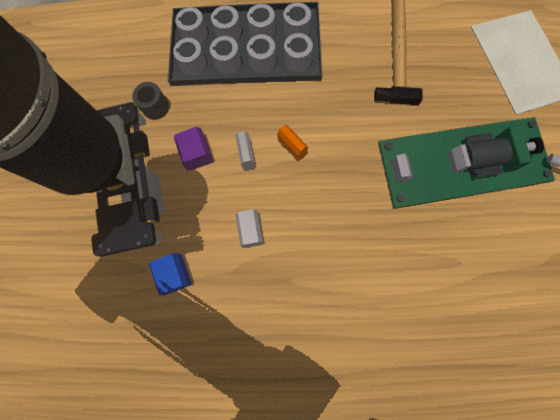

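View pics/scene1.png

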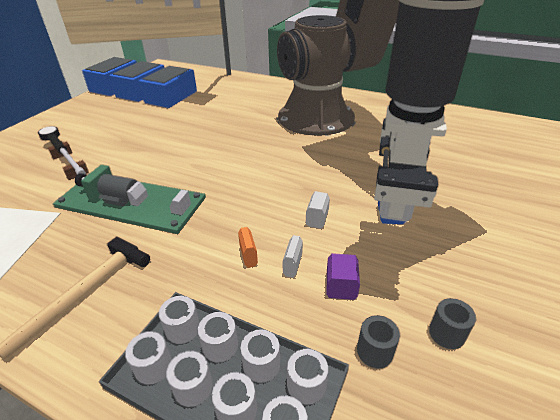

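The thick block is lifted: the gripper is at top (130,190) with the grey block's face at (150,190), and the others are undisturbed. Next I move it over the gap.

Request:
carry_out(deltas=[[0.5, [15, 1, -10], [0, 0, 0.0559]], [0.5, [50, 3, -10], [0, 0, 0.0559]], [0.5, [95, 6, -10], [0, 0, 0.0559]], [0.5, [145, 9, -10], [0, 0, 0.0559]], [0.5, [195, 12, -10], [0, 0, 0.0559]], [0.5, [245, 15, -10], [0, 0, 0.0559]], [0.5, [295, 18, -10], [0, 0, 0.0559]], [0.5, [345, 20, -10], [0, 0, 0.0559]], [0.5, [395, 23, -10], [0, 0, 0.0559]], [0.5, [440, 26, -10], [0, 0, 0.0559]], [0.5, [475, 28, -10], [0, 0, 0.0559]], [0.5, [496.6, 29, -10], [0, 0, 0.0559]]])

```text
time_s: 4.2
tcp_pos: [0.5596, -0.1654, 0.1273]
eef_rot: [179.8, 0.0, -81.9]
contact_force: [0.5, 0.0, -2.6]
gripper_width: 0.056
gripper_force: 30.0
```

Request:
carry_out(deltas=[[0.5, [0, 0, 0], [0, 0, 0]], [0.5, [0, 0, 0], [0, 0, 0]], [0.5, [0, 0, 0], [0, 0, 0]]])

```text
time_s: 4.5
tcp_pos: [0.5602, -0.1623, 0.1285]
eef_rot: [179.9, 0.0, -81.7]
contact_force: [-0.2, 0.8, -2.9]
gripper_width: 0.056
gripper_force: 30.0
```

```bash
cat > hand.py <<'E'
from h import *
import sys
k=sys.argv[1]
c=np.array([.5596,-.1492]); yaw=np.radians(8.3); ex=np.array([np.cos(yaw),np.sin(yaw)]); ey=np.array([-ex[1],ex[0]])
s=r.get_state(); t=s["tcp_pos"]; print("tcp fix",((t[:2]-c)@ex*1000).round(1),((t[:2]-c)@ey*1000).round(1),t[2].round(4),s["eef_rot"].round(2),s["contact_force"].round(1))
for n in ("top","scene"):
    p,d=r.capture(n); np.savez(f"{n}{k}.npz",p=p,d=d); cv2.imwrite(f"pics/{n}{k}.png",p[:,:,::-1]); X,R,o=cloud(n,d)
    L=np.stack([(X[...,:2]-c)@ex,(X[...,:2]-c)@ey,X[...,2]],-1)*1000
    P=L[(d>0)&(abs(L[...,0])<26)&(abs(L[...,1])<60)]
    zb=t[2]*1000-12
    for a in range(-2,10):
        B=P[(P[:,2]>=zb+5*a)&(P[:,2]<zb+5*a+5)]
        if len(B)>8:
            f=np.polyfit(B[:,0],B[:,1],1); print(n,round(zb+5*a),len(B),"y",np.percentile(B[:,1],[3,25,50,75,97]).round(1),"x",np.percentile(B[:,0],[3,97]).round(0),"slope",round(np.degrees(f[0]),1))
E
python3 hand.py 2
```

```text
tcp fix -1.3 -13.0 0.1285 [ 1.7989e+02  3.0000e-02 -8.1710e+01] [-0.2  0.8 -2.9]
scene 116 19 y [-11.8  10.4  11.2  11.5  12.5] x [-24.  25.] slope -11.6
scene 121 20 y [13.  14.  14.3 14.9 15.4] x [-21.  24.] slope 0.9
scene 126 42 y [13.7 14.5 14.9 15.4 16.4] x [-22.  23.] slope -0.2
scene 131 40 y [13.7 14.6 15.1 15.6 16.4] x [-25.  24.] slope -0.8
scene 136 40 y [13.2 14.3 14.8 15.3 16.2] x [-22.  22.] slope -1.0
scene 141 34 y [13.9 14.6 15.1 15.6 16.1] x [-22.  23.] slope -0.4
scene 146 41 y [13.2 14.4 15.1 15.8 16.4] x [-23.  25.] slope 0.1
scene 151 44 y [13.2 14.1 14.8 15.6 16.3] x [-22.  25.] slope -0.0
scene 156 55 y [11.5 12.3 12.9 13.8 15.8] x [-24.  25.] slope 0.7
scene 161 154 y [-18.8  -8.5   4.2   9.8  12.4] x [-23.  25.] slope 7.1
```

Request:
carry_out(deltas=[[0.5, [1.5, -2.3, 10], [0, 0, 0]], [0.5, [1.5, -2.3, 30], [0, 0, 0]], [0.5, [1.5, -2.3, 50], [0, 0, 0]], [0.5, [1.5, -2.3, 62], [0, 0, 0]], [0.5, [1.5, -2.3, 65], [0, 0, 0]], [0.5, [1.5, -2.3, 65], [0, 0, 0]], [0.5, [1.5, -2.3, 65], [0, 0, 0]]])

```text
time_s: 5.3
tcp_pos: [0.5642, -0.164, 0.0653]
eef_rot: [-179.9, -0.0, -81.7]
contact_force: [-0.1, 0.1, -2.4]
gripper_width: 0.0559
gripper_force: 30.0
```

```bash
python3 hand.py 3
```

```text
tcp fix 2.4 -15.3 0.0653 [-1.7993e+02 -2.0000e-02 -8.1700e+01] [-0.1  0.1 -2.4]
top 43 34 y [50.6 53.8 56.4 58.8 59.9] x [-19.   4.] slope 9.5
top 48 29 y [52.3 55.  56.9 58.3 59.6] x [-19.   7.] slope 5.2
scene 43 31 y [-59.5 -53.   52.7  56.2  58.1] x [-16.  24.] slope -134.0
scene 48 41 y [-59.  -53.7  54.2  57.   59.6] x [-15.  24.] slope -139.2
scene 53 18 y [-59.5 -58.2   9.    9.5  10.6] x [-19.  23.] slope -68.8
scene 58 24 y [-59.1  11.3  11.9  12.4  13.3] x [-24.  21.] slope -21.9
scene 63 30 y [11.2 12.  12.5 13.1 13.8] x [-21.  22.] slope 0.3
scene 68 31 y [11.3 12.6 12.8 13.1 13.7] x [-23.  22.] slope -0.6
scene 73 31 y [11.3 12.4 12.8 13.1 13.9] x [-18.  25.] slope -0.7
scene 78 34 y [11.3 12.  12.6 13.  13.9] x [-24.  24.] slope -0.8
scene 83 32 y [11.2 12.2 12.9 13.2 14.3] x [-20.  22.] slope -0.7
scene 88 44 y [10.9 12.2 12.6 13.3 14.2] x [-23.  25.] slope -0.3
scene 93 56 y [ 7.9  9.5 10.2 11.1 12.2] x [-24.  23.] slope 0.3
scene 98 155 y [-16.8  -7.4  -0.6   6.6   9.1] x [-24.  24.] slope 4.6
```

Request:
carry_out(deltas=[[0.5, [-0.7, 0, 6], [0, 0, 0]], [0.5, [-0.7, 0, 11], [0, 0, 0]], [0.5, [-0.7, 0, 15], [0, 0, 0]], [0.5, [-0.7, 0, 18], [0, 0, 0]], [0.5, [-0.7, 0, 21], [0, 0, 0]], [0.5, [-0.7, 0, 23], [0, 0, 0]], [0.5, [-0.7, 0, 25], [0, 0, 0]], [0.5, [-0.7, 0, 26], [0, 0, 0]]])

```text
time_s: 6.2
tcp_pos: [0.5633, -0.1633, 0.0384]
eef_rot: [180.0, 0.0, -81.7]
contact_force: [-1.0, -0.0, -3.1]
gripper_width: 0.0555
gripper_force: 30.0
```

Request:
carry_out(deltas=[[0.5, [0, 0, 2], [0, 0, 0]], [0.5, [0, 0, 4], [0, 0, 0]], [0.5, [0, 0, 6], [0, 0, 0]], [0.5, [0, 0, 8], [0, 0, 0]], [0.5, [0, 0, 9.5], [0, 0, 0]], [0.5, [0, 0, 11], [0, 0, 0]], [0.5, [0, 0, 11], [0, 0, 0]]])

```text
time_s: 6.9
tcp_pos: [0.5632, -0.1633, 0.0273]
eef_rot: [180.0, 0.0, -81.7]
contact_force: [-0.1, -0.1, -3.1]
gripper_width: 0.0557
gripper_force: 30.0
```

Request:
carry_out(deltas=[[0.5, [0, 0, 0.5], [0, 0, 0]], [0.5, [0, 0, 1], [0, 0, 0]], [0.5, [0, 0, 1.5], [0, 0, 0]], [0.5, [0, 0, 2], [0, 0, 0]], [0.5, [0, 0, 2], [0, 0, 0]]])

```text
time_s: 7.4
tcp_pos: [0.5634, -0.1633, 0.0256]
eef_rot: [-180.0, -0.0, -81.7]
contact_force: [-0.1, 0.1, -3.0]
gripper_width: 0.056
gripper_force: 30.0
```

Request:
carry_out(deltas=[[0.5, [0, 0, 0.5], [0, 0, 0]], [0.5, [0, 0, 1], [0, 0, 0]], [0.5, [0, 0, 1], [0, 0, 0]]])

```text
time_s: 7.7
tcp_pos: [0.5634, -0.1633, 0.0255]
eef_rot: [-180.0, -0.0, -81.7]
contact_force: [-3.0, 1.0, 6.9]
gripper_width: 0.0558
gripper_force: 30.0
```

Bed contact. Release and rise.

Request:
carry_out(deltas=[[0.75, [0, 0, -0.5], [0, 0, 0]], [0.9, [0, 0, -0.5], [0, 0, 0]], [1, [0, 0, -0.5], [0, 0, 0]], [1, [0, 0, -0.5], [0, 0, 0]], [1, [0, 0, -15], [0, 0, 0]], [1, [0, 0, -45], [0, 0, 0]], [1, [0, 0, -80], [0, 0, 0]], [1, [0, 0, -105], [0, 0, 0]], [1, [0, 0, -105], [0, 0, 0]]])

```text
time_s: 8.6
tcp_pos: [0.5658, -0.1635, 0.1337]
eef_rot: [-179.6, -0.1, -81.7]
contact_force: [0.9, -0.6, 0.2]
gripper_width: 0.0878
gripper_force: 0.0
```

Run:
```python
from h import *
s=r.get_state(); t=s["tcp_pos"]*1000; print(t,s["eef_rot"])
print(delta((*t,-81.7),(591,185,120,-78.5)))
```

```text
[ 565.84519172 -163.51260683  133.66923462] [-1.79615486e+02 -9.44614364e-02 -8.16837249e+01]
([-341.2, -75.2, 13.7], np.float64(-0.0559))
```

Request:
carry_out(deltas=[[1, [-20, -4, 13], [0, 0, -0.0559]], [1, [-60, -13, 13], [0, 0, -0.0559]], [1, [-110, -24, 13], [0, 0, -0.0559]], [1, [-160, -35, 13], [0, 0, -0.0559]], [1, [-210, -46, 13], [0, 0, -0.0559]], [1, [-260, -57, 13], [0, 0, -0.0559]], [1, [-305, -67, 13], [0, 0, -0.0559]], [1, [-335, -74, 13], [0, 0, -0.0559]], [1, [-341, -75, 13], [0, 0, -0.0559]], [1, [-341, -75, 13], [0, 0, -0.0559]], [1, [-341, -75, 13], [0, 0, -0.0559]]])

```text
time_s: 9.7
tcp_pos: [0.588, 0.1841, 0.1159]
eef_rot: [179.9, -0.0, -78.5]
contact_force: [-0.3, 0.3, 0.0]
gripper_width: 0.0876
gripper_force: 0.0
```

Run:
```python
from h import *
p,d=r.capture("scene"); X,R,o=cloud("scene",d); c=np.array([.5596,-.1492]); a=np.radians(8.3); ex=np.array([np.cos(a),np.sin(a)]); ey=np.array([-ex[1],ex[0]])
p,d=r.capture("top"); X,R,o=cloud("top",d)
L=np.stack([(X[...,:2]-c)@ex,(X[...,:2]-c)@ey,X[...,2]],-1)*1000
s=(d>0)&(abs(L[...,0])<45)&(L[...,1]>-42)&(L[...,1]<30)&(L[...,2]>16)
t=s&(L[...,2]>59.5)&(L[...,2]<66); M=(on_plane(R,o,.062)[...,:2]-c); M=np.stack([M@ex,M@ey],-1)
print("top face",np.median(L[t][:,2]),rect(M[t])); 
P=L[s]
for z in range(20,50,6):
    B=P[(P[:,2]>z)&(P[:,2]<z+6)&(P[:,1]>5)]; print(z,len(B),np.median(B[:,1]) if len(B) else "")
st=r.get_state(); print(st["tcp_pos"],st["eef_rot"])
a=cv2.resize(p[90:220,220:560],None,fx=2.3,fy=2.3,interpolation=cv2.INTER_CUBIC); cv2.imwrite("pics/t4.png",a[:,:,::-1])
```

```text
top face 62.217313824640016 (array([  1. , -11.1]), -0.4, 58.0, 43.5)
20 34 13.130157800213382
26 43 13.238638396115867
32 49 13.010529910617375
38 46 13.001871146198605
44 49 12.853919732560763
[0.58833219 0.18356645 0.11640599] [ 1.79972742e+02 -9.36677785e-03 -7.86051229e+01]
```

View pics/t4.png

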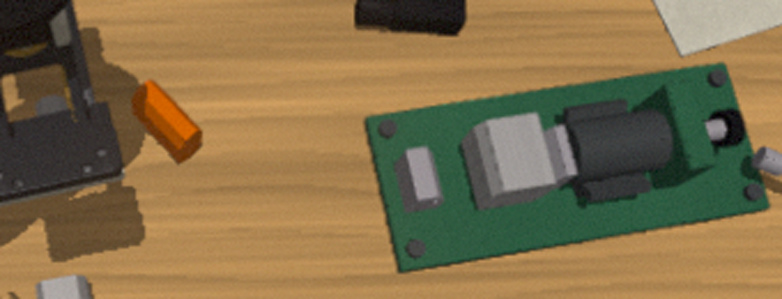

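The picture shows the thick block seated in the gap at crop (505,160), square and flush. Now I grasp the thin block.

Request:
carry_out(deltas=[[1, [-1, -2, 35], [0, 0, 0]], [1, [-1, -2, 65], [0, 0, 0]], [1, [-1, -2, 90], [0, 0, 0]], [1, [-1, -2, 99], [0, 0, 0]], [1, [-1, -2, 102], [0, 0, 0]], [1, [-1, -2, 102], [0, 0, 0]], [0.5, [-1, -2, 102], [0, 0, 0]], [0.5, [-1, -2, 102], [0, 0, 0]], [0.5, [-1, -2, 102], [0, 0, 0]], [0.5, [-1, -2, 102], [0, 0, 0]], [0.5, [-1, -2, 102], [0, 0, 0]]], squeeze=30)

```text
time_s: 10.9
tcp_pos: [0.5906, 0.1866, 0.015]
eef_rot: [-179.9, 0.0, -78.5]
contact_force: [0.0, 0.1, 1.7]
gripper_width: 0.056
gripper_force: 30.0
```

Request:
carry_out(deltas=[[0.5, [0, 0, -10], [0, 0, 0]], [0.5, [0, 0, -40], [0, 0, 0]], [0.5, [0, 0, -80], [0, 0, 0]], [0.5, [0, 0, -110], [0, 0, 0]], [0.5, [0, 0, -115], [0, 0, 0]], [0.5, [0, 0, -115], [0, 0, 0]]])

```text
time_s: 11.5
tcp_pos: [0.5905, 0.1867, 0.1311]
eef_rot: [-179.9, 0.1, -78.5]
contact_force: [0.1, -1.1, -1.8]
gripper_width: 0.0559
gripper_force: 30.0
```

Run:
```python
from h import *
s=r.get_state(); t=s["tcp_pos"]*1000; print(t,s["eef_rot"])
print(delta((590,185.5,t[2],-78.5),(556.7,-122.4,130,-81.7)))
```

```text
[590.54363613 186.65000388 131.10277897] [-1.79873505e+02  6.68487446e-02 -7.85267815e+01]
([295.1, 94.0, 1.1], np.float64(0.0559))
```

Request:
carry_out(deltas=[[0.5, [15, 5, 0], [0, 0, 0.0559]], [0.5, [50, 16, 0], [0, 0, 0.0559]], [0.5, [95, 30, 0], [0, 0, 0.0559]], [0.5, [140, 45, 0], [0, 0, 0.0559]], [0.5, [185, 59, 0], [0, 0, 0.0559]], [0.5, [230, 73, 0], [0, 0, 0.0559]], [0.5, [265, 84, 0], [0, 0, 0.0559]], [0.5, [288, 92, 0], [0, 0, 0.0559]], [0.5, [295, 94, 0], [0, 0, 0.0559]], [0.5, [295, 94, 0], [0, 0, 0.0559]], [0.5, [295, 94, 0], [0, 0, 0.0559]]])

```text
time_s: 12.6
tcp_pos: [0.5565, -0.1209, 0.1288]
eef_rot: [179.9, 0.0, -81.7]
contact_force: [-0.5, -0.5, -1.2]
gripper_width: 0.056
gripper_force: 30.0
```

Request:
carry_out(deltas=[[0.5, [0, 0, 15], [0, 0, 0]], [0.5, [0, 0, 35], [0, 0, 0]], [0.5, [0, 0, 42], [0, 0, 0]], [0.5, [0, 0, 42], [0, 0, 0]], [0.5, [0, 0, 42], [0, 0, 0]]])

```text
time_s: 13.1
tcp_pos: [0.5573, -0.1209, 0.088]
eef_rot: [-180.0, -0.0, -81.7]
contact_force: [-0.1, -0.2, -0.9]
gripper_width: 0.0557
gripper_force: 30.0
```

```bash
python3 hand.py 5
```

```text
tcp fix 1.8 28.3 0.088 [-1.7999e+02 -2.0000e-02 -8.1660e+01] [-0.1 -0.2 -0.9]
scene 76 14 y [35.6 36.  36.4 37.  37.8] x [-22.  23.] slope -0.8
scene 81 24 y [37.8 38.8 39.2 39.5 40.2] x [-24.  22.] slope -0.7
scene 86 36 y [38.  39.  39.3 39.6 40.2] x [-23.  23.] slope -0.5
scene 91 30 y [38.2 38.9 39.3 39.7 40.6] x [-21.  23.] slope 0.0
scene 96 32 y [37.9 38.6 39.1 39.5 40.2] x [-24.  23.] slope 0.2
scene 101 36 y [37.9 38.8 39.2 39.6 40.3] x [-24.  24.] slope 0.6
scene 106 36 y [38.2 38.7 39.1 39.5 40.4] x [-24.  23.] slope -0.3
scene 111 45 y [36.3 38.1 38.5 39.3 39.7] x [-25.  25.] slope -0.1
scene 116 55 y [33.4 35.5 36.6 37.1 38.5] x [-25.  24.] slope -1.1
scene 121 77 y [26.3 30.7 33.1 34.5 36.2] x [-26.  23.] slope 2.2
```

Request:
carry_out(deltas=[[0.5, [-0.3, 0, 5], [0, 0, 0]], [0.5, [-0.3, 0, 9], [0, 0, 0]], [0.5, [-0.3, 0, 13], [0, 0, 0]], [0.5, [-0.3, 0, 17], [0, 0, 0]], [0.5, [-0.3, 0, 20], [0, 0, 0]], [0.5, [-0.3, 0, 23], [0, 0, 0]], [0.5, [-0.3, 0, 26], [0, 0, 0]], [0.5, [-0.3, 0, 29], [0, 0, 0]], [0.5, [-0.3, 0, 31], [0, 0, 0]], [0.5, [-0.3, 0, 33], [0, 0, 0]], [0.5, [-0.3, 0, 33], [0, 0, 0]]])

```text
time_s: 14.3
tcp_pos: [0.5566, -0.1212, 0.0543]
eef_rot: [180.0, 0.0, -81.7]
contact_force: [0.5, -0.0, -1.1]
gripper_width: 0.0556
gripper_force: 30.0
```

Request:
carry_out(deltas=[[0.5, [0, 0, 2], [0, 0, 0]], [0.5, [0, 0, 4], [0, 0, 0]], [0.5, [0, 0, 6], [0, 0, 0]], [0.5, [0, 0, 8], [0, 0, 0]], [0.5, [0, 0, 10], [0, 0, 0]], [0.5, [0, 0, 10], [0, 0, 0]]])

```text
time_s: 14.9
tcp_pos: [0.5565, -0.1212, 0.0442]
eef_rot: [180.0, 0.0, -81.7]
contact_force: [0.6, -0.1, -1.2]
gripper_width: 0.0557
gripper_force: 30.0
```

Request:
carry_out(deltas=[[0.5, [0, 0, 2], [0, 0, 0]], [0.5, [0, 0, 4], [0, 0, 0]], [0.5, [0, 0, 6], [0, 0, 0]], [0.5, [0, 0, 8], [0, 0, 0]], [0.5, [0, 0, 10], [0, 0, 0]], [0.5, [0, 0, 11.5], [0, 0, 0]], [0.5, [0, 0, 13], [0, 0, 0]], [0.5, [0, 0, 13], [0, 0, 0]]])

```text
time_s: 15.7
tcp_pos: [0.5566, -0.1212, 0.0313]
eef_rot: [180.0, 0.0, -81.7]
contact_force: [0.1, 0.1, -1.3]
gripper_width: 0.0562
gripper_force: 30.0
```

Request:
carry_out(deltas=[[0.5, [0, 0, 0.5], [0, 0, 0]], [0.5, [0, 0, 1], [0, 0, 0]], [0.5, [0, 0, 1.5], [0, 0, 0]], [0.5, [0, 0, 2], [0, 0, 0]], [0.5, [0, 0, 2], [0, 0, 0]]])

```text
time_s: 16.2
tcp_pos: [0.5568, -0.1212, 0.0295]
eef_rot: [180.0, 0.0, -81.7]
contact_force: [1.4, 0.5, -2.4]
gripper_width: 0.056
gripper_force: 30.0
```

Request:
carry_out(deltas=[[0.5, [0, 0, 0.5], [0, 0, 0]], [0.5, [0, 0, 1], [0, 0, 0]], [0.5, [0, 0, 1.5], [0, 0, 0]], [0.5, [0, 0, 1.5], [0, 0, 0]]])

```text
time_s: 16.6
tcp_pos: [0.5567, -0.1212, 0.028]
eef_rot: [180.0, 0.0, -81.7]
contact_force: [0.4, -0.4, -1.1]
gripper_width: 0.056
gripper_force: 30.0
```

Request:
carry_out(deltas=[[0.5, [0, 0, 0.5], [0, 0, 0]], [0.5, [0, 0, 1], [0, 0, 0]], [0.5, [0, 0, 1], [0, 0, 0]]])

```text
time_s: 16.9
tcp_pos: [0.5568, -0.1212, 0.0271]
eef_rot: [180.0, -0.0, -81.7]
contact_force: [-0.5, 0.0, -2.1]
gripper_width: 0.0561
gripper_force: 30.0
```

Request:
carry_out(deltas=[[0.5, [0, 0, 0.5], [0, 0, 0]], [0.5, [0, 0, 1], [0, 0, 0]], [0.5, [0, 0, 1], [0, 0, 0]]])

```text
time_s: 17.2
tcp_pos: [0.5568, -0.1212, 0.027]
eef_rot: [-180.0, -0.0, -81.7]
contact_force: [-4.5, 1.4, 8.7]
gripper_width: 0.0558
gripper_force: 30.0
```

Bed contact; release, rise and clear the view.

Request:
carry_out(deltas=[[0.75, [0, 0, -0.5], [0, 0, 0]], [0.9, [0, 0, -0.5], [0, 0, 0]], [1, [0, 0, -0.5], [0, 0, 0]], [1, [0, 0, -0.5], [0, 0, 0]], [1, [0, 0, -15], [0, 0, 0]], [1, [0, 0, -45], [0, 0, 0]], [1, [0, 0, -80], [0, 0, 0]], [1, [-30, 0, -110], [0, 0, 0]], [1, [-75, 0, -110], [0, 0, 0]], [1, [-120, 0, -110], [0, 0, 0]], [1, [-165, 0, -110], [0, 0, 0]], [1, [-200, 0, -110], [0, 0, 0]]])

```text
time_s: 18.4
tcp_pos: [0.5275, 0.0788, 0.1363]
eef_rot: [-180.0, 0.0, -81.7]
contact_force: [1.0, 1.1, 0.2]
gripper_width: 0.0873
gripper_force: 0.0
```

Request:
carry_out(deltas=[[1, [-40, 0, 0], [0, 0, 0]], [1, [-80, 0, 0], [0, 0, 0]], [1, [-80, 0, 0], [0, 0, 0]], [1, [-80, 0, 0], [0, 0, 0]]])

```text
time_s: 18.8
tcp_pos: [0.5161, 0.1567, 0.1359]
eef_rot: [180.0, -0.0, -81.6]
contact_force: [-0.4, -1.2, -0.9]
gripper_width: 0.0872
gripper_force: 0.0
```

Run:
```python
from h import *
c=np.array([.5596,-.1492]); a=np.radians(8.3); ex=np.array([np.cos(a),np.sin(a)]); ey=np.array([-ex[1],ex[0]])
p,d=r.capture("top"); X,R,o=cloud("top",d)
L=np.stack([(X[...,:2]-c)@ex,(X[...,:2]-c)@ey,X[...,2]],-1)*1000
M=(on_plane(R,o,.062)[...,:2]-c); M=np.stack([M@ex,M@ey],-1)
for lo,hi in ((-42,12),(16,42)):
    t=(d>0)&(abs(L[...,0])<45)&(L[...,1]>lo)&(L[...,1]<hi)&(L[...,2]>59.5)&(L[...,2]<66); print(np.median(L[t][:,2]),rect(M[t]))
m=p[90:220,220:560]; cv2.imwrite("pics/t6.png",cv2.resize(m,None,fx=2.3,fy=2.3,interpolation=cv2.INTER_CUBIC)[:,:,::-1])
st=r.get_state(); print(st["contact_force"])
```

```text
62.157852681981815 (array([  0.9, -11. ]), -0.0, 58.0, 43.5)
61.955546321873605 (array([ 0.9, 28.7]), 0.1, 55.8, 16.9)
[-0.54808027 -0.01402561  0.36638059]
```

View pics/t6.png

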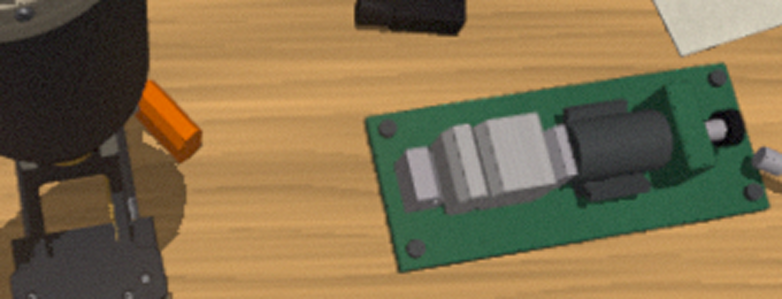

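Both blocks (crop (465,163) and (515,153)) sit square in the gap with their tops at z = 62 mm, and the robot is clear.

```bash
python3 -c "
from plant import r
print(r.close_job())"
```

```text
the job is handed in; nothing more can be done
None
```

The 24 mm and 52 mm blocks stand side by side in the gap, square, about 1 mm off centre and down on the bed; the 38 mm block was not touched, and the job was handed in at about 19 s, though no verdict came back.

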